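Ratchet the microscope stand's hold-down clamp tight

ROBOT

A 7-joint arm with a two-finger parallel gripper is mounted at the origin on the work surface. World frame = base frame: x ahead of the robot, y to its left, z up, the work surface at z = 0. Lengths are in m, angles in rad, forces in N, time in s.
With the tool pointing down it reaches from about 0.425 to 0.875 m from the base axis. Payload 8.4 kg.
Tool frame: the origin (TCP) lies between the finger pads; the fingertips stand 17 mm ahead of it and the grasp point (between the pads) lies 2 mm behind it; z points along the fingers, y is the direction in which the jaws open and shut (so a half turn about z gives the same grasp; the last joint's range is limited). The gripper opens to 87 mm and grips with 3 to 60 N. Pads are 19 mm wide; open, the fingers measure 117 mm over their backs; the gripper's body (75 mm by 190 mm) begins 51 mm behind the grasp point.
Start: joints at [-1.408, 0.333, 0.04, 1.465, -0.013, 1.343, -0.059], TCP at [0.168, 0.628, 0.24] pointing down, gripper open.
Joint ranges: [-2.58, 2.58], [-0.38, 2.09], [-1.3, 1.39], [0.25, 2.4], [-1.5, 4.64], [0.08, 2.09], [-2.65, 2.65]. Speed limits (rad/s): [2.22, 2.22, 2.79, 2.79, 3.14, 3.14, 3.14].

INTERFACE

Orientations are given as a unit quaternion [x, y, z, w].
In Python, from plant import arm, eyes gives the robot as it stands. The module is installed in compiled form; this text tells all that it offers.
- The arm moves only by the tool move_arm, never from a script. Its argument "commands" is a list of rows, each a list of 7 numbers: the opening, from -1 (shut) to 1 (fully open), then the shift along the tool's x, y, z each as a share of 3 cm, from -1 to 1, then the turn, a rotation vector about the tool's x, y, z each as a share of 6 degrees, from -1 to 1. A call has 1 to 12 rows; each row shifts and turns the commanded pose from where the row before left it, along the tool's axes as they then stand; what a row does not reach is not made up. A row lasts 1/12 s, in which the tool goes at most 41.7 mm and 7.16 degrees, less where a joint would pass 70% of its speed; a pose out of reach is approached as far as the arm can. A call with a number of a shift or a turn outside -1 to 1 is refused whole. A call with a gripper value outside its range is refused whole. The fingers move at their own pace and stop on an object; "force" is the grip in N (left out, the last holds). Time passes only in rows, so rows that do not move let the fingers close. It gives the time, the measured TCP pose, the force and the opening at its end, in the units of the state.
- arm.get_state(): the state, without advancing time (a new reading comes with each control period).
- eyes.camera(name): name is "scene" or "top"; returns a dict with "img" (480x640x3 uint8, red, green, blue), "z_map" (480x640 float32, m along the optical axis (not along the pixel's ray), 0 where there is no reading), "camera_matrix" (3x3 intrinsics, pixels), "rvec" (rotation vector, rad) and "tvec" (3), from world to camera coordinates, as OpenCV has them. Camera axes: x right, y down, z forward; pixel columns grow to the right and rows downward; lengths in m; the calibration is good to about 2 mm. A picture is of the moment at which its call begins.
- arm.job_done(): hands the job in, once; it reports no verdict.
The state is a dict: "time": time; "joints": joint angles; "qd": joint speeds; "joint_torque": joint torques, N m; "eef_pos": TCP position; "tcp_rot": TCP orientation; "ft_force": force on the tool from outside, world axes, zero at the start; "wrist_torque": the same for the moment, N m; "gripper_width": finger opening in m.
Only numpy, scipy, OpenCV 4.12 (cv2) and the standard library are available. Lean on these libraries where they do the work, as an engineer would, in place of code of your own. Each camera call takes 0.05 s, during which the arm holds its last target.

TASK

The hold-down clamp of the microscope stand has come loose. Tighten it (clockwise from above) with its orange lever, swinging it between its two stops and lifting it out of its teeth for each swing back, until the red load pointer stands in the green band; never drive the pointer into the red band. Leave the lever let down in its teeth, and do not disturb the things standing around.

Things in the scene. Friction and masses are not known exactly. Their poses are not given: they have to be found in the camera images.
- pivot (a point): the clamp's upright axis on the white microscope stand (fixed to the table; its place and yaw differ): a point on the axis, 73 mm above the table, at the height of the lever's orange hub (92 mm across). Its x axis points level to the stand's rear, z up. Screw, lever and pointer all turn about this axis.
- crown (a point): the clamp screw's steel crown under the hub, 86 mm across, with 12 teeth 30 degrees apart; the point is on the axis 59 mm above the table (it does not turn). It must still turn clockwise 110 to 155 degrees until it bites: not shown, more than one swing. Before that, turning it takes 6 to 7 N at the knob, either way. It stays where it is left.
- knob_center (a point): centre of the black upright knob at the lever's end: 24 mm across, 46 mm tall, revolving freely on its pin, so a grasp need not turn. 125 mm from the axis; with the lever down 113 mm above the table, knob from 90 to 136 mm, lever arm below it up to 87 mm. At lever angle a it lies at (-125 cos a, 125 sin a) mm along x, y of pivot.
- lever (a joint): swing of the orange lever, rad: 0 along -x of pivot, growing clockwise from above (tightening); hard stops (two steel posts) at -0.9 and 0.9. With the lever down its dogs sit between the screw's teeth with 0.13 rad of play and turn the screw both ways: swinging back without lifting undoes it. Lifted, the lever swings freely.
- lift (a joint): how far the lever is lifted, m: 0 down in the teeth, hard stop at 0.014. A spring (4 to 5 N) and 2 N of weight press it down. Its dogs are clear of the teeth above 0.006; 0.010 suits the swing back. Let down on a tooth's top (it may begin so) it stays 0.006 up and drops in within 0.52 rad of swing. It lifts hard while pushed against the teeth: ease off first.
- preload (a joint): the load pointer, a red needle beside the hub (tip 92 mm from the axis, over a dial of white, green and red bands), rad clockwise: 0 loose, green band 0.10 to 0.55, red beyond. Once the screw bites, the pointer turns with it against a spring: force at the knob 6.5 N + 24 N per rad of pointer. Eased off, a pointer beyond 0.26 goes back to about 0.26, a lesser one stays.
- dish: bystander: closed clear dish, 90 mm across, 20 mm tall, on the stand's round glass; origin under its centre
- jar: bystander: amber glass jar with black cap, 56 mm across, 85 mm tall, left of the stand; origin under its centre
- puck: bystander: black mounted specimen, 32 mm across, 24 mm tall, on the stand; origin under its centre
- bottle: bystander: white bottle with blue cap, 68 mm across, 150 mm tall, right of the stand; origin under its centre
- tray: bystander: open steel tray 120 x 200 x 25 mm on the right; origin under its centre
- beaker: bystander: glass beaker 70 mm across, 90 mm tall on the left; origin under its centre
- screwdriver: bystander: blue screwdriver, 170 mm long, lying on the left

How it is judged:
By the outcome, as a careful person would: the job done as asked, in the order asked, and still so for the second after the job is handed in, with the robot touching nothing.
It also fails if it takes over 64 s, if anything falls off the work surface, if the arm or the gripper's body presses on something with over 40 N, if the wrist force passes 120 N, or if a joint passes its speed limit or range.

## Working session

There is one attempt and no reset: what is moved stays moved. The work goes in short steps, Python scripts to look and compute and a tool call to move; the robot and the scene stay as the last step left them, time stands still between calls to the robot, and variables do not carry over. Pictures are saved under pics/ and viewed, and the job is handed in when it is done.

Besides the shell and the picture viewer there is one more tool, called after "Emit:" as a command line: name --pt "numbers of a row" for each row, then --argument value for the rest. move_arm: Moves the arm, as the interface text tells. Its arguments: {"type":"object","properties":{"commands":{"type":"array"},"force":{"type":"number"}},"required":["commands"]}

```bash
mkdir -p pics
cat > h.py <<'E'
import numpy as np, cv2
from plant import arm, eyes
def cam(n):
    c=eyes.camera(n); R=cv2.Rodrigues(np.array(c['rvec'],float))[0]; c['R']=R; c['t']=np.array(c['tvec'],float).ravel(); return c
def pts(c):
    K=c['camera_matrix']; z=c['z_map']; v,u=np.mgrid[:480,:640]
    P=np.stack([(u-K[0,2])/K[0,0]*z,(v-K[1,2])/K[1,1]*z,z],-1)
    return (P-c['t'])@c['R']
def ray(c,u,v,h):
    K=c['camera_matrix']; d=np.array([(u-K[0,2])/K[0,0],(v-K[1,2])/K[1,1],1])@c['R']; o=-c['R'].T@c['t']
    return o+d*(h-o[2])/d[2]
def proj(c,p):
    q=c['R']@np.array(p)+c['t']; q=c['camera_matrix']@q; return q[:2]/q[2]
def save(c,n): cv2.imwrite('pics/'+n+'.png',c['img'][:,:,::-1])
E
python3 - <<'E'
from h import *
print(arm.get_state())
for n in('scene','top'):
    c=cam(n); save(c,n+'0'); print(n,-c['R'].T@c['t'],c['R'][2])
    np.savez('pics/'+n+'0.npz',**{k:c[k] for k in c})
E
```

```text
{'time': 0.0, 'joints': array([-1.40820295,  0.3339176 ,  0.03988637,  1.46627771, -0.01340571,
        1.3432985 , -0.0585017 ]), 'qd': array([-9.06419466e-04,  1.56575685e-03, -1.03142004e-03, -1.43926811e-03,
        3.20140263e-04,  1.54788038e-05,  4.49282677e-04]), 'joint_torque': array([ 2.82743968e-04, -6.56359363e+01,  1.33544192e+00, -4.03804564e+01,
       -5.96361863e-02,  4.47785994e-02,  1.62364968e-04]), 'eef_pos': array([0.16814596, 0.6274137 , 0.23865195]), 'tcp_rot': array([ 1.30539121e-01,  9.91442822e-01, -8.15839743e-04, -5.20529317e-05]), 'ft_force': array([ 1.14274481,  0.6652646 , -0.09521328]), 'wrist_torque': array([-0.00224946,  0.02428431, -0.00512513]), 'gripper_width': 0.08675647282291024}
scene [ 1.2998706  -0.66982071  1.0955042 ] [-0.51755212  0.49169514 -0.7002683 ]
top [0.30132737 0.05396482 1.36990776] [ 0.17027277 -0.02312766 -0.98512552]
```

View pics/scene0.png

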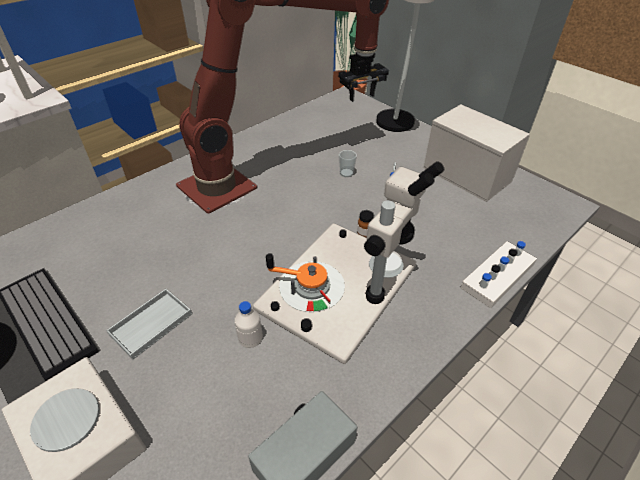

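View pics/top0.png

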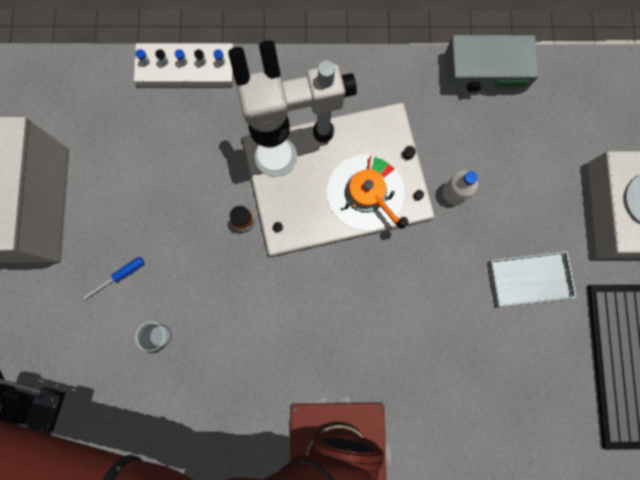

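The top view shows the hub at about (368,187), the knob at about (403,222) and the red needle near (369,160). Next I'll measure these.

Run:
```python
from h import *
T=dict(np.load('pics/top0.npz')); S=dict(np.load('pics/scene0.npz'))
for n,c,(x0,y0,w,h) in(('t',T,(310,140,130,100)),('s',S,(250,230,110,100))):
    im=c['img'][y0:y0+h,x0:x0+w,::-1]; cv2.imwrite(f'pics/z{n}0.png',cv2.resize(im,None,fx=6,fy=6,interpolation=cv2.INTER_CUBIC))
    P=pts(c); hsv=cv2.cvtColor(c['img'],cv2.COLOR_RGB2HSV)
    m=(hsv[...,0]>5)&(hsv[...,0]<18)&(hsv[...,1]>170)&(hsv[...,2]>120)
    mm=np.zeros_like(m); mm[y0:y0+h,x0:x0+w]=m[y0:y0+h,x0:x0+w]
    v,u=np.nonzero(mm); q=P[mm]; print(n,len(u),'z pct',np.percentile(q[:,2],[5,25,50,75,95]))
    op=cv2.morphologyEx(mm.astype(np.uint8),cv2.MORPH_OPEN,cv2.getStructuringElement(cv2.MORPH_ELLIPSE,(15,15)))
    v,u=np.nonzero(op); print('hub bbox',u.min(),u.max(),v.min(),v.max(),u.mean(),v.mean())
    hp=P[op>0]; print('median hub', np.median(hp,0),hp.min(0),hp.max(0))
    # knob: points by height
    k=(P[...,2]>.1)&(P[...,2]<.16)&(hsv[...,2]<60); 
    kk=np.zeros_like(k);kk[y0:y0+h,x0:x0+w]=k[y0:y0+h,x0:x0+w]
    nn,l,st,ce=cv2.connectedComponentsWithStats(kk.astype(np.uint8))
    for i in range(1,nn):
        if st[i,4]>4: print('dark',st[i],ce[i],P[l==i].mean(0),P[l==i].max(0))
```

```text
t 1036 z pct [0.08042606 0.08386623 0.08578792 0.08804157 0.09212216]
hub bbox 357 381 188 205 369.29640718562877 196.64071856287424
median hub [ 0.61275324 -0.08533193  0.08564078] [ 0.30132737 -0.11551093  0.04757245] [0.63584525 0.05396482 1.36990776]
dark [397 218  10  10  74] [401.66216216 222.97297297] [ 0.53748045 -0.15563958  0.13326294] [ 0.54842121 -0.14732841  0.14735488]
s 620 z pct [0.0797569  0.08461065 0.08661047 0.0883579  0.09113479]Traceback (most recent call last):
  File "<stdin>", line 10, in <module>
    return umr_minimum(a, axis, None, out, keepdims, initial, where)
ValueError: zero-size array to reduction operation minimum which has no identity
```

```bash
ls pics
```

```text
scene0.npz
scene0.png
top0.npz
top0.png
zs0.png
zt0.png
```

View pics/zt0.png

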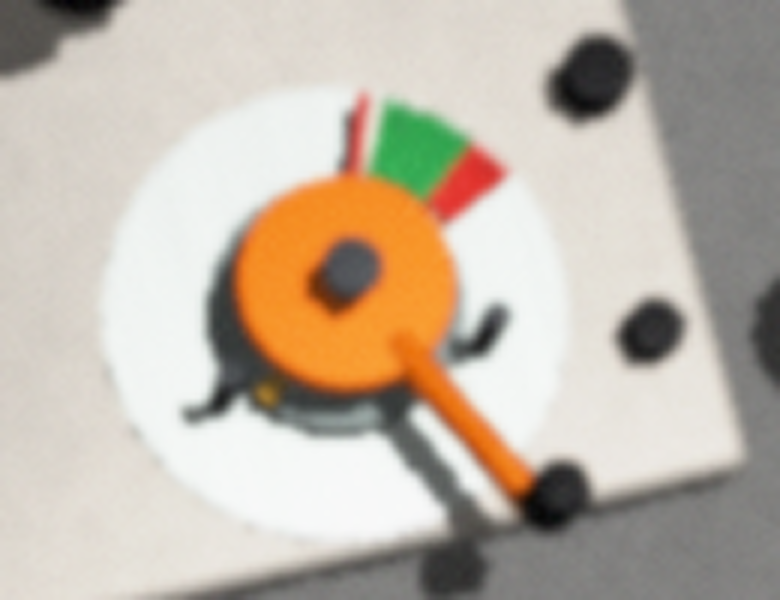

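View pics/zs0.png

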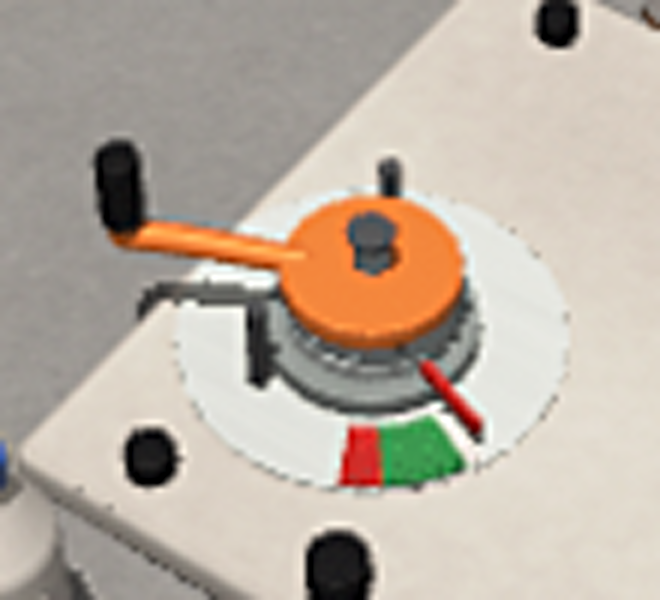

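```bash
cat > loc.py <<'E'
from h import *
def big(m):
    n,l,st,ce=cv2.connectedComponentsWithStats(m.astype(np.uint8)); return l==1+np.argmax(st[1:,4])
def hub(c,box,zt=0.087):
    x0,y0,w,h=box; hsv=cv2.cvtColor(c['img'],cv2.COLOR_RGB2HSV)
    m=(hsv[...,0]>4)&(hsv[...,0]<19)&(hsv[...,1]>150)&(hsv[...,2]>100)
    mm=np.zeros(m.shape,np.uint8); mm[y0:y0+h,x0:x0+w]=m[y0:y0+h,x0:x0+w]
    mm=cv2.morphologyEx(mm,cv2.MORPH_CLOSE,np.ones((9,9)))
    op=cv2.morphologyEx(mm,cv2.MORPH_OPEN,cv2.getStructuringElement(cv2.MORPH_ELLIPSE,(11,11)))
    ct=max(cv2.findContours(op,cv2.RETR_EXTERNAL,cv2.CHAIN_APPROX_NONE)[0],key=cv2.contourArea)
    e=cv2.fitEllipse(ct); return e,ray(c,*e[0],zt)
E
python3 - <<'E'
from loc import *
T=dict(np.load('pics/top0.npz')); S=dict(np.load('pics/scene0.npz'))
for n,c,b in(('t',T,(310,140,130,100)),('s',S,(250,230,110,100))):
    P=pts(c); e,p=hub(c,b); print(n,e,p)
    # dial white & stand
    x0,y0,w,h=b
    hsv=cv2.cvtColor(c['img'],cv2.COLOR_RGB2HSV)
    d=(hsv[...,1]<12)&(hsv[...,2]>205); dd=np.zeros_like(d); dd[y0:y0+h,x0:x0+w]=d[y0:y0+h,x0:x0+w]; dd=big(dd)
    print('dial z',np.median(P[dd],0), dd.sum())
    hull=cv2.convexHull(np.argwhere(dd)[:,::-1].astype(np.int32)); ed=cv2.fitEllipse(hull); print('dial',ed,ray(c,*ed[0],np.median(P[dd][:,2])))
# knob
P=pts(T); print('knob patch z'); print(np.round(P[216:230:2,394:412:2,2],3))
print('hub z',np.round(np.median(P[178:196,360:378,2]),4))
print('knob ray at .136 from top', ray(T,402.5,221.8,.136))
# stand edges via corners at top view
hsv=cv2.cvtColor(T['img'],cv2.COLOR_RGB2HSV)
m=(hsv[...,2]>150)&(P[...,2]>.008)&(P[...,2]<.06); m[:90]=0;m[260:]=0;m[:,:235]=0;m[:,440:]=0
m=big(cv2.morphologyEx(m.astype(np.uint8),cv2.MORPH_CLOSE,np.ones((5,5)))); print('stand z',np.percentile(P[m][:,2],[10,50,90]))
zt=np.median(P[m][:,2])
g=T['img'].astype(float).mean(2)
ct=max(cv2.findContours(m.astype(np.uint8),cv2.RETR_EXTERNAL,cv2.CHAIN_APPROX_NONE)[0],key=len)[:,0]
W=np.array([ray(T,u,v,zt)[:2] for u,v in ct]); print(cv2.minAreaRect(W.astype(np.float32)))
for nm,sel in(('bottom',(ct[:,0]>285)&(ct[:,0]<420)&(ct[:,1]>205)),('right',(ct[:,0]>402)&(ct[:,1]>115)&(ct[:,1]<205))):
    l=cv2.fitLine(W[sel].astype(np.float32),cv2.DIST_HUBER,0,.01,.01).ravel(); print(nm,sel.sum(),l,np.degrees(np.arctan2(l[1],l[0])))
E
```

```text
t ((367.71661376953125, 187.54580688476562), (36.30075454711914, 37.283180236816406), 145.35281372070312) [ 0.63612741 -0.08229548  0.087     ]
dial z [ 0.62108083 -0.03498475  0.03148985] 1908
dial ((359.659912109375, 195.2481231689453), (67.48023223876953, 84.43241119384766), 4.382526874542236) [ 0.63028166 -0.06691678  0.03148985]
s ((311.3431701660156, 275.0474548339844), (24.238643646240234, 29.790773391723633), 89.12272644042969) [ 0.64867783 -0.08545799  0.087     ]
dial z [ 0.69394771 -0.0213317   0.03295009] 482
dial ((313.98992919921875, 285.67822265625), (48.48905563354492, 60.08274841308594), 91.32554626464844) [ 0.65080554 -0.07691051  0.03295009]
knob patch z
[[ 0.092  0.09   0.033  0.029  0.138  0.141  0.034  0.029  0.032]
 [ 0.092  0.093  0.091  0.14   0.142  0.141  0.142  0.031  0.032]
 [ 0.09   0.096  0.128  0.139  0.142  0.141  0.143  0.14   0.03 ]
 [ 0.086  0.089  0.129  0.143  0.141  0.14   0.142  0.143  0.031]
 [ 0.035  0.091  0.12   0.135  0.143  0.14   0.14   0.02   0.014]
 [ 0.025  0.026  0.11   0.12   0.129  0.133 -0.002  0.001 -0.003]
 [ 0.003  0.007  0.     0.103  0.106 -0.002 -0.003  0.003 -0.   ]]
hub z 0.0869
knob ray at .136 from top [ 0.53979432 -0.15729225  0.136     ]
stand z [0.02637464 0.03032537 0.03568529]
((0.681728184223175, -0.0116482675075531), (0.3223794400691986, 0.4353080987930298), 12.694302558898926)
bottom 211 [ 0.27731195 -0.9607799   0.54364634 -0.09784533] -73.900154
right 110 [ 0.9760606   0.2174985   0.7228958  -0.22392373] 12.56215
```

Run:
```python
from loc import *
T=dict(np.load('pics/top0.npz')); S=dict(np.load('pics/scene0.npz'))
et,_=hub(T,(310,140,130,100)); es,_=hub(S,(250,230,110,100))
for h in(.07,.074,.078,.082,.087): print(h,ray(T,*et[0],h)[:2],ray(S,*es[0],h)[:2])
print('T dial', ray(T,365.8,192.3,.031)); 
# scene crop dial: left 175 right 570 top 190 bottom 490
print('S dial', ray(S,250+372/6,230+340/6,.031))
P=pts(S);print('scene knob',ray(S,250+119/6,230+147/6,.142),np.round(P[252:272:2,265:275,2],3))
print('screwcap t', ray(T,310+352/6,140+265/6,.105), 's',ray(S,250+372/6,230+228/6,.105), P[268,312],)
Q=pts(T);print(np.round(Q[182:190,364:374,2],3))
```

```text
0.07 [ 0.64056389 -0.08410108] [ 0.63770091 -0.07560759]
0.074 [ 0.63952001 -0.08367623] [ 0.64028371 -0.07792533]
0.078 [ 0.63847613 -0.08325139] [ 0.64286652 -0.08024307]
0.082 [ 0.63743226 -0.08282654] [ 0.64544933 -0.08256081]
0.087 [ 0.63612741 -0.08229548] [ 0.64867783 -0.08545799]
T dial [ 0.63813603 -0.08298991  0.031     ]
S dial [ 0.64837458 -0.08289199  0.031     ]
scene knob [ 0.54390051 -0.1531193   0.142     ] [[ 0.001  0.003 -0.003  0.001  0.002  0.002 -0.001 -0.005  0.001  0.001]
 [ 0.002 -0.002  0.142  0.143  0.141  0.144  0.14   0.144  0.003  0.003]
 [-0.002  0.142  0.142  0.138  0.146  0.141  0.142  0.139  0.139 -0.004]
 [ 0.002  0.139  0.142  0.141  0.141  0.14   0.139  0.138  0.134  0.005]
 [ 0.003  0.127  0.136  0.134  0.133  0.134  0.132  0.13   0.128 -0.003]
 [-0.002  0.114  0.123  0.123  0.123  0.127  0.126  0.125  0.12  -0.002]
 [ 0.005  0.006  0.115  0.115  0.117  0.116  0.116  0.111  0.111  0.108]
 [ 0.002  0.004  0.105  0.104  0.109  0.105  0.113  0.105  0.103  0.093]
 [ 0.001  0.005 -0.001  0.088  0.099  0.101  0.099  0.091  0.095  0.092]
 [-0.002 -0.004  0.001 -0.002  0.083  0.085  0.087  0.088  0.087  0.091]]
screwcap t [ 0.63992277 -0.08291185  0.105     ] s [ 0.64136594 -0.07607341  0.105     ] [ 0.64478999 -0.07916074  0.11015036]
[[0.111 0.106 0.11  0.107 0.11  0.109 0.11  0.109 0.107 0.109]
 [0.103 0.113 0.106 0.11  0.113 0.106 0.108 0.114 0.115 0.111]
 [0.107 0.11  0.117 0.108 0.109 0.116 0.113 0.115 0.11  0.108]
 [0.112 0.11  0.109 0.11  0.109 0.114 0.115 0.114 0.107 0.108]
 [0.109 0.113 0.111 0.11  0.109 0.108 0.114 0.114 0.107 0.107]
 [0.087 0.11  0.111 0.11  0.114 0.111 0.111 0.11  0.11  0.086]
 [0.086 0.084 0.108 0.107 0.109 0.11  0.111 0.107 0.085 0.081]
 [0.086 0.087 0.083 0.087 0.085 0.084 0.09  0.085 0.084 0.089]]
```

Run:
```python
from loc import *
T=dict(np.load('pics/top0.npz')); S=dict(np.load('pics/scene0.npz'))
cs=[(268.5,250.5),(432.5,215),(403,104.5),(244,137)]
for u,v in cs: print(ray(T,u,v,.03)[:2])
a,b,c=[ray(T,u,v,.03)[:2] for u,v in cs[:3]]
print(np.degrees(np.arctan2(*(a-b)[::-1]))-90,np.degrees(np.arctan2(*(c-b)[::-1])))
x0,y0=240,90
cv2.imwrite('pics/st.png',cv2.resize(T['img'][90:260,235:440,::-1],None,fx=3.8,fy=3.5))
# posts approx in top crop: (190,413)base,(222,385)top?; (505,315) top,(480,345) base
for p in((490,330),(205,405)): print('post',ray(T,310+p[0]/6,140+p[1]/6,.045)[:2])
# dial bands edges: green/red boundary outer (468,147) -> angle .55 ; green start (388,100)
A=np.array([.6395,-.0815])
for nm,p,h in(('g0',(386,100),.031),('g1',(471,148),.031),('r1',(505,172),.031),('tip',(363,95),.05)):
    w=ray(T,310+p[0]/6,140+p[1]/6,h)[:2]-A; print(nm,np.hypot(*w),np.degrees(np.arctan2(w[1],w[0])))
for nm,p,h in(('g0',(464,468),.031),('g1',(382,485),.031),('r1',(342,485),.031),('tip',(480,433),.05)):
    w=ray(S,250+p[0]/6,230+p[1]/6,h)[:2]-A; print('S',nm,np.hypot(*w),np.degrees(np.arctan2(w[1],w[0])))
```

```text
[0.48858649 0.16633704]
[ 0.57760674 -0.25340217]
[ 0.87824603 -0.18787536]
[0.78861218 0.23263424]
11.974128861653554 12.295787491460887
post [ 0.62721366 -0.14755395]
post [ 0.5952187 -0.0256428]
g0 0.09771528430775145 -15.446390099068953
g1 0.09560591983375301 -40.79118729006698
r1 0.09850272095435912 -51.344307783013335
tip 0.09137714815599529 -8.750413404893779
S g0 0.10092926417543696 -12.863116189560541
S g1 0.09823930697717917 -36.60886073101113
S r1 0.09808555310827906 -47.90021162898926
S tip 0.0993739083011327 -7.213712489476823
```

View pics/st.png

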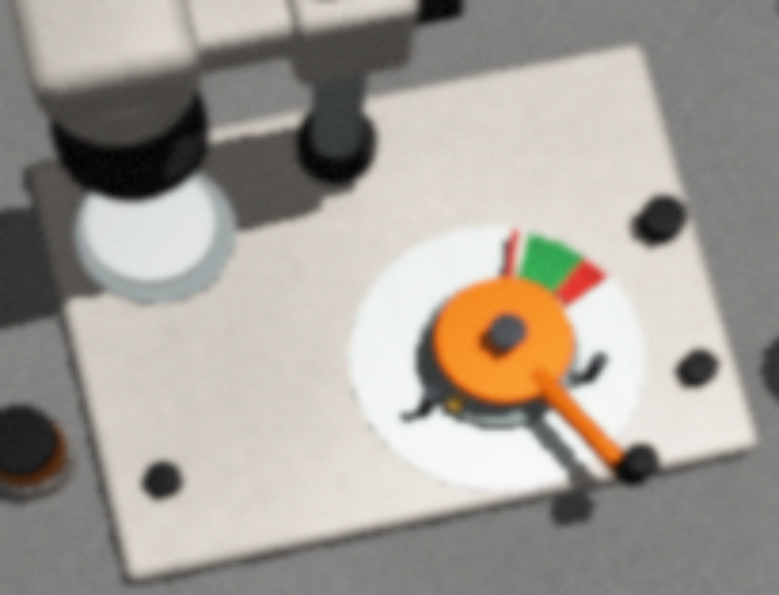

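The lever stands at about a = −0.43, lifted about 6 mm on a tooth top, and the stand yaw is about 12.2°. Before moving I'll check for tall obstacles.

Run:
```python
from loc import *
T=dict(np.load('pics/top0.npz')); S=dict(np.load('pics/scene0.npz'))
P=np.vstack([pts(T)[T['z_map']>0],pts(S)[S['z_map']>0]])
for x in np.arange(.35,1.0,.05):
    print('%.2f'%x,[ '%.2f'%(np.percentile(q[:,2],98) if len(q:=P[(abs(P[:,0]-x)<.025)&(abs(P[:,1]-y)<.025)&(P[:,2]<.6)])>3 else -1) for y in np.arange(.35,-.36,-.05)])
B=P[(abs(P[:,0]-.63)<.1)&(abs(P[:,1]+.28)<.06)&(P[:,2]>.05)&(P[:,2]<.17)];print(np.percentile(B,[2,98],axis=0))
a0=np.array([.6395,-.0815]);t=np.radians(12.2+180)
for a in(-.9,-.43,0,.5,.9): print(a,a0+.125*np.array([np.cos(t-a),np.sin(t-a)]))
```

```text
0.35 ['0.01', '0.01', '0.01', '0.01', '0.01', '0.01', '0.01', '0.01', '0.01', '0.01', '0.01', '0.01', '0.01', '0.01', '0.01']
0.40 ['0.01', '0.01', '0.00', '0.01', '0.01', '0.01', '0.01', '0.01', '0.01', '0.01', '0.01', '0.01', '0.01', '0.01', '0.01']
0.45 ['0.01', '0.01', '0.01', '0.01', '0.01', '0.01', '0.01', '0.01', '0.01', '0.01', '0.01', '0.01', '0.01', '0.01', '0.01']
0.50 ['0.01', '0.01', '0.01', '0.01', '0.04', '0.04', '0.03', '0.03', '0.03', '0.01', '0.01', '0.01', '0.01', '0.01', '0.01']
0.55 ['0.00', '0.01', '0.09', '0.09', '0.05', '0.04', '0.04', '0.04', '0.04', '0.04', '0.14', '0.03', '0.03', '0.01', '0.01']
0.60 ['0.01', '0.00', '0.09', '0.09', '0.03', '0.04', '0.03', '0.04', '0.09', '0.09', '0.09', '0.05', '0.04', '0.11', '0.10']
0.65 ['0.01', '0.00', '0.01', '0.03', '0.04', '0.04', '0.04', '0.04', '0.11', '0.11', '0.09', '0.05', '0.04', '0.15', '0.15']
0.70 ['0.01', '0.00', '0.01', '0.38', '0.38', '0.38', '0.04', '0.04', '0.09', '0.09', '0.04', '0.04', '0.03', '0.10', '0.09']
0.75 ['0.01', '0.01', '0.03', '0.39', '0.38', '0.38', '0.34', '0.33', '0.04', '0.05', '0.04', '0.06', '0.01', '0.01', '0.01']
0.80 ['0.01', '0.01', '0.03', '0.43', '0.43', '0.41', '0.39', '0.39', '0.31', '0.04', '0.04', '0.03', '0.01', '0.01', '0.01']
0.85 ['0.01', '0.01', '0.01', '0.42', '0.43', '0.03', '0.34', '0.34', '0.31', '0.04', '0.04', '0.03', '0.01', '0.01', '0.01']
0.90 ['0.01', '0.01', '0.01', '0.01', '0.01', '0.01', '0.00', '0.01', '0.01', '0.01', '0.03', '0.03', '0.01', '0.01', '0.07']
0.95 ['0.04', '0.04', '0.04', '0.01', '0.01', '0.01', '0.00', '0.00', '0.00', '0.01', '0.01', '0.01', '0.01', '0.09', '0.09']
[[ 0.61327744 -0.33847517  0.05221466]
 [ 0.6829372  -0.28852368  0.15286858]]
-0.9 [ 0.58424562 -0.19362472]
-0.43 [ 0.5394572  -0.15644289]
0 [ 0.51732301 -0.1079156 ]
0.5 [ 0.51961529 -0.0461071 ]
0.9 [ 0.54286152 -0.00221568]
```

Emit:
move_arm --pt "1 -0.947 -0.83 0 0 0 0" --pt "1 -0.947 -0.83 0 0 0 0" --pt "1 -0.947 -0.83 0 0 0 0" --pt "1 -0.947 -0.83 0 0 0 0" --pt "1 -0.947 -0.83 0 0 0 0" --pt "1 -0.947 -0.83 0 0 0 0" --pt "1 -0.947 -0.83 0 0 0 0" --pt "1 -0.947 -0.83 0 0 0 0" --pt "1 -0.947 -0.83 0 0 0 0" --pt "1 -0.947 -0.83 0 0 0 0" --pt "1 -0.947 -0.83 0 0 0 0" --pt "1 -0.947 -0.83 0 0 0 0"

```text
time: 1.1
eef_pos: [0.4207, 0.2491, 0.2395]
tcp_rot: [0.13, 0.991, 0.0, -0.0]
ft_force: [0.4, 0.7, -0.5]
gripper_width: 0.0872
```

Emit:
move_arm --pt "1 -0.618 -1 0 0 0 0" --pt "1 -0.618 -1 0 0 0 0" --pt "1 -0.618 -1 0 0 0 0" --pt "1 -0.618 -1 0 0 0 0" --pt "1 -0.618 -1 0 0 0 0" --pt "1 -0.618 -1 0 0 0 0" --pt "1 -0.618 -1 0 0 0 0" --pt "1 -0.618 -1 0 0 0 0" --pt "1 -0.618 -1 0 0 0 0" --pt "1 -0.618 -1 0 0 0 0" --pt "1 -0.618 -1 0 0 0 0" --pt "1 -0.618 -1 0 0 0 0"

```text
time: 2.1
eef_pos: [0.542, -0.1559, 0.2395]
tcp_rot: [0.13, 0.991, 0.0, 0.0]
ft_force: [-0.3, -0.3, -0.2]
gripper_width: 0.0869
```

Emit:
move_arm --pt "1 0 0 0 0 0 0" --pt "1 0 0 0 0 0 0" --pt "1 0 0 0 0 0 0"

```text
time: 2.35
eef_pos: [0.5416, -0.1539, 0.2391]
tcp_rot: [0.131, 0.991, 0.0, -0.001]
ft_force: [0.4, 0.7, -0.6]
gripper_width: 0.0867
```

Run:
```python
from h import *
s=arm.get_state();print(s)
c=cam('scene');im=c['img'][180:340,190:400,::-1];cv2.imwrite('pics/s1.png',cv2.resize(im,None,fx=3.7,fy=3.7,interpolation=cv2.INTER_CUBIC))
```

```text
{'time': 2.35, 'joints': array([-0.49606453,  0.18734602,  0.79553421,  1.71249377, -0.13834932,
        1.30080503,  1.63668797]), 'qd': array([-0.0202566 , -0.01419125, -0.01590761,  0.00618707,  0.00049741,
        0.00079532, -0.00231424]), 'joint_torque': array([ 1.75574698e+00, -3.95338011e+01,  7.10955352e+00, -3.98135626e+01,
        2.11400064e-01,  2.64864805e-02,  8.64304556e-02]), 'eef_pos': array([ 0.54164012, -0.15389701,  0.23906775]), 'tcp_rot': array([ 1.30637856e-01,  9.91429992e-01,  3.19875548e-05, -5.65830603e-04]), 'ft_force': array([ 0.43107643,  0.70301531, -0.56028064]), 'wrist_torque': array([ 0.06431969,  0.03406028, -0.01562938]), 'gripper_width': 0.08665856243457125}
```

View pics/s1.png

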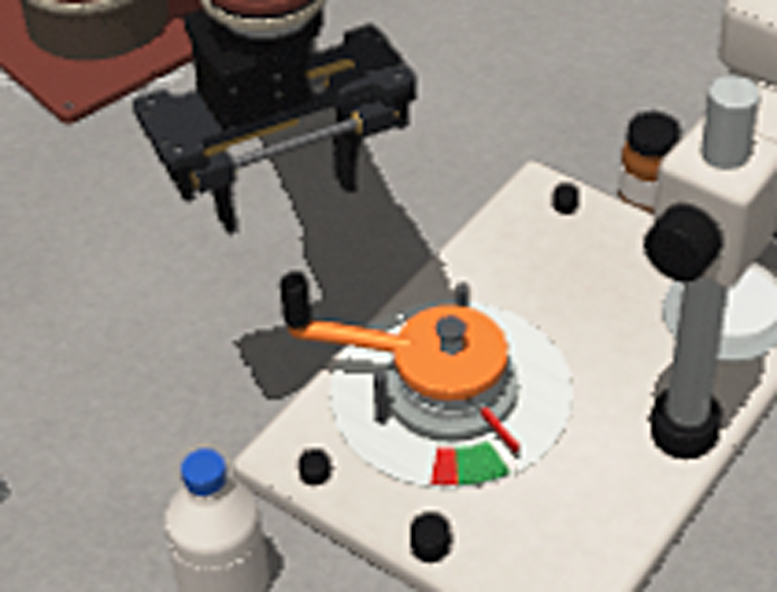

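The gripper hangs over the knob with the fingers straddling it, so I'll go down and grip.

Emit:
move_arm --pt "1 0 -0.03 0.77 0 0 0" --pt "1 0 0 0.77 0 0 0" --pt "1 0 0 0.77 0 0 0" --pt "1 0 0 0.77 0 0 0" --pt "1 0 0 0.76 0 0 0" --pt "1 0 0 0 0 0 0" --pt "1 0 0 0 0 0 0" --force 20

```text
time: 2.98
eef_pos: [0.5411, -0.1538, 0.124]
tcp_rot: [0.13, 0.992, 0.0, -0.001]
ft_force: [-0.1, 0.5, 0.9]
gripper_width: 0.0867
```

Emit:
move_arm --pt "-1 0 0 0 0 0 0" --pt "-1 0 0 0 0 0 0" --pt "-1 0 0 0 0 0 0" --pt "-1 0 0 0 0 0 0" --pt "-1 0 0 0 0 0 0" --pt "-1 0 0 0 0 0 0"

```text
time: 3.48
eef_pos: [0.5418, -0.1552, 0.1247]
tcp_rot: [0.131, 0.991, 0.0, 0.0]
ft_force: [-0.1, 0.7, -0.3]
gripper_width: 0.0551
```

Run:
```python
from h import *
s=arm.get_state();print(s['eef_pos'],s['ft_force'],s['gripper_width'],s['joints'])
c=cam('scene');im=c['img'][180:340,190:400,::-1];cv2.imwrite('pics/s2.png',cv2.resize(im,None,fx=3.7,fy=3.7,interpolation=cv2.INTER_CUBIC))
```

```text
[ 0.54183446 -0.15523108  0.12472546] [-0.08442332  0.6526701  -0.26467314] 0.055131392761875925 [-0.44440549  0.30653849  0.76437225  1.84807762 -0.23922399  1.08052029
  1.71936912]
```

View pics/s2.png

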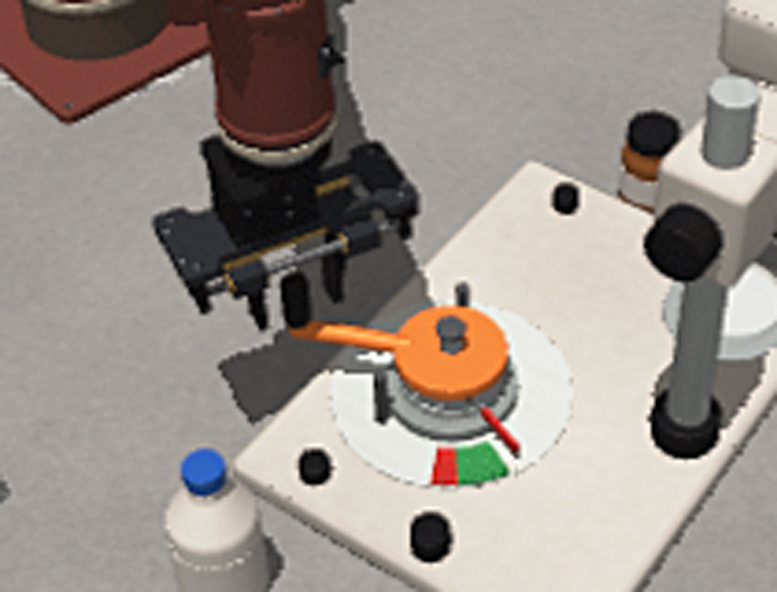

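Emit:
move_arm --pt "-1 0 0 0 0 0 0" --pt "-1 0 0 0 0 0 0" --pt "-1 0 0 0 0 0 0" --pt "-1 0 0 0 0 0 0" --pt "-1 0 0 0 0 0 0" --pt "-1 0 0 0 0 0 0" --pt "-1 0 0 0 0 0 0" --force 35

```text
time: 4.12
eef_pos: [0.5415, -0.1555, 0.1243]
tcp_rot: [0.131, 0.991, -0.0, -0.0]
ft_force: [-1.5, -2.5, 0.5]
gripper_width: 0.0229
```

Run:
```python
from h import *
s=arm.get_state();print(s['eef_pos'],s['ft_force'],s['gripper_width'],s['wrist_torque'])
c=cam('scene');im=c['img'][180:340,190:400,::-1];cv2.imwrite('pics/s3.png',cv2.resize(im,None,fx=3.7,fy=3.7,interpolation=cv2.INTER_CUBIC))
```

```text
[ 0.54149988 -0.1554826   0.12434372] [-1.53951436 -2.54646482  0.48360103] 0.022924670240519692 [-0.2885447   0.30387275 -0.02964762]
```

View pics/s3.png

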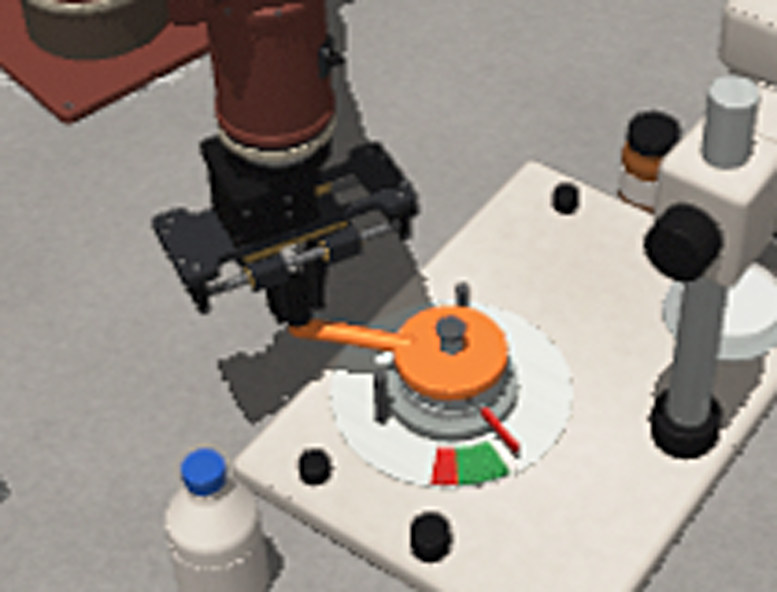

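The grip holds at a width of 22.9 mm. Next I'll compute arc moves in tool units.

```bash
cat > arc.py <<'E'
import numpy as np
C=np.array([.6395,-.0815]); Y=np.radians(192.2)
def pos(a,R=.125): return C+R*np.array([np.cos(Y-a),np.sin(Y-a)])
def ang(p): d=np.array(p[:2])-C; return (Y-np.arctan2(d[1],d[0])+np.pi)%(2*np.pi)-np.pi, np.hypot(*d)
ex=np.array([-.966,.259]); ey=np.array([.259,.966])
def rows(a0,a1,n,R=.123):
    A=np.linspace(a0,a1,n+1)
    for i in range(n):
        d=(pos(A[i+1],R)-pos(A[i],R))/.03; print('%.2f %.2f'%(d@ex,d@ey))
E
python3 - <<'E'
from arc import *
print(ang([.5415,-.1555])); rows(-.434,-.86,5)
E
```

```text
(np.float64(-0.43382825751998233), np.float64(0.12280065146406999))
-0.28 -0.20
-0.30 -0.18
-0.31 -0.15
-0.33 -0.12
-0.34 -0.10
```

Emit:
move_arm --pt "-1 0 0 -0.15 0 0 0" --pt "-1 0 0 0 0 0 0" --pt "-1 0 0 0 0 0 0"

```text
time: 4.42
eef_pos: [0.5413, -0.1549, 0.1285]
tcp_rot: [0.13, 0.991, 0.0, -0.0]
ft_force: [-0.7, -0.4, -7.0]
gripper_width: 0.0233
```

Emit:
move_arm --pt "-1 -0.28 -0.2 0 0 0 0" --pt "-1 -0.3 -0.18 0 0 0 0" --pt "-1 -0.31 -0.15 0 0 0 0" --pt "-1 -0.33 -0.12 0 0 0 0" --pt "-1 0 0 0 0 0 0" --pt "-1 0 0 0 0 0 0"

```text
time: 4.92
eef_pos: [0.5727, -0.1841, 0.1286]
tcp_rot: [0.131, 0.991, -0.0, 0.0]
ft_force: [1.4, 1.7, -6.7]
gripper_width: 0.0232
```

Run:
```python
from h import *
from arc import *
s=arm.get_state();print(s['eef_pos'],s['ft_force'],s['gripper_width'],s['wrist_torque'],ang(s['eef_pos']))
c=cam('scene');im=c['img'][180:340,190:400,::-1];cv2.imwrite('pics/s4.png',cv2.resize(im,None,fx=3.7,fy=3.7,interpolation=cv2.INTER_CUBIC))
```

```text
[ 0.57269285 -0.18407737  0.12857087] [ 1.36974223  1.71393275 -6.74125878] 0.02318009635471098 [ 0.28780114 -0.18086925 -0.0128037 ] (np.float64(-0.7805877699165773), np.float64(0.12241451162301453))
```

View pics/s4.png

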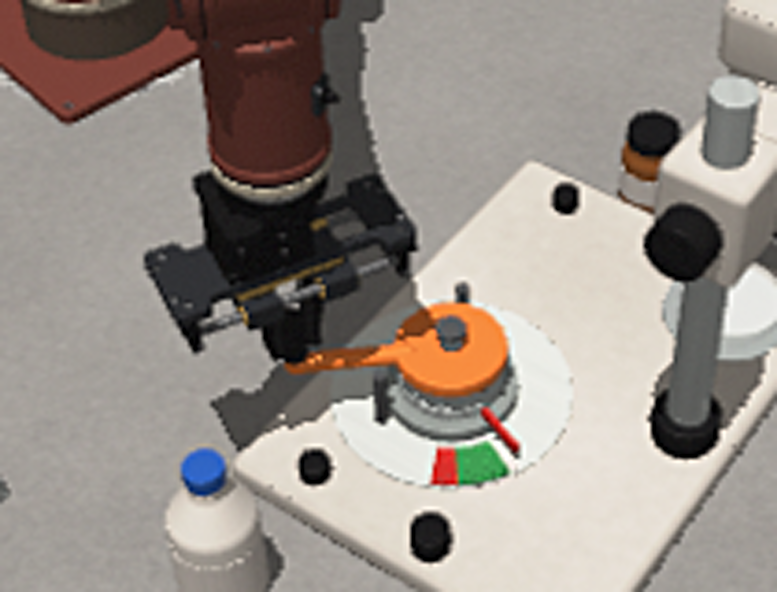

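The lever lifts and swings freely at 7 N. I'll finish the swing back and lower it partway.

Emit:
move_arm --pt "-1 -0.34 -0.1 0 0 0 0" --pt "-1 0 0 0 0 0 0" --pt "-1 0 0 0.1 0 0 0" --pt "-1 0 0 0.1 0 0 0" --pt "-1 0 0 0 0 0 0"

```text
time: 5.38
eef_pos: [0.5815, -0.1896, 0.1241]
tcp_rot: [0.131, 0.991, -0.0, 0.001]
ft_force: [-1.6, 0.2, 4.2]
gripper_width: 0.0228
```

Emit:
move_arm --pt "-1 0 0 0 0 0 0"

```text
time: 5.47
eef_pos: [0.5814, -0.1895, 0.1241]
tcp_rot: [0.131, 0.991, -0.0, 0.001]
ft_force: [-0.5, -0.4, 4.6]
gripper_width: 0.0231
```

Run:
```python
from arc import *
from plant import arm
s=arm.get_state(); print(ang(s['eef_pos'])); rows(-.86,.86,20)
```

```text
(np.float64(-0.864526149145318), np.float64(0.12267021580482508))
0.34 0.10
0.33 0.13
0.32 0.15
0.30 0.18
0.29 0.21
0.27 0.23
0.25 0.25
0.22 0.27
0.20 0.29
0.17 0.31
0.15 0.32
0.12 0.33
0.09 0.34
0.06 0.35
0.03 0.35
0.00 0.35
-0.03 0.35
-0.06 0.35
-0.09 0.34
-0.12 0.33
```

Emit:
move_arm --pt "-1 0.34 0.1 0.1 0 0 0" --pt "-1 0.33 0.13 0 0 0 0" --pt "-1 0.16 0.08 0 0 0 0" --pt "-1 0 0 0 0 0 0"

```text
time: 5.8
eef_pos: [0.5579, -0.1727, 0.1194]
tcp_rot: [0.13, 0.991, 0.0, -0.001]
ft_force: [-2.0, -0.6, -5.1]
gripper_width: 0.0234
```

Run:
```python
from arc import *
from plant import arm
s=arm.get_state(); print(s['eef_pos'],ang(s['eef_pos']),s['ft_force'])
```

```text
[ 0.55791619 -0.17273617  0.11939167] (np.float64(-0.6282621597691751), np.float64(0.12239263621978383)) [-1.97016614 -0.61273838 -5.08509267]
```

Emit:
move_arm --pt "-1 0.15 0.09 0.04 0 0 0" --pt "-1 0.29 0.21 0 0 0 0" --pt "-1 0.27 0.23 0 0 0 0" --pt "-1 0.25 0.25 0 0 0 0" --pt "-1 0.22 0.27 0 0 0 0" --pt "-1 0.2 0.29 0 0 0 0" --pt "-1 0.17 0.31 0 0 0 0" --pt "-1 0.15 0.32 0 0 0 0" --pt "-1 0.12 0.33 0 0 0 0"

```text
time: 6.55
eef_pos: [0.5179, -0.0978, 0.1179]
tcp_rot: [0.133, 0.991, -0.003, -0.006]
ft_force: [-33.6, -13.8, 25.6]
gripper_width: 0.0235
```

Run:
```python
from arc import *
from h import *
s=arm.get_state(); a,r=ang(s['eef_pos']);print(s['eef_pos'],a,r,s['ft_force'])
c=cam('top');im=c['img'][120:260,300:450,::-1];cv2.imwrite('pics/t5.png',cv2.resize(im,None,fx=4,fy=4,interpolation=cv2.INTER_CUBIC))
c=cam('scene');im=c['img'][180:340,190:400,::-1];cv2.imwrite('pics/s5.png',cv2.resize(im,None,fx=3.7,fy=3.7,interpolation=cv2.INTER_CUBIC))
```

```text
[ 0.51787438 -0.09779683  0.11792368] 0.07973176291504913 0.12271258013363116 [-33.5710017  -13.77789172  25.55814144]
```

View pics/s5.png

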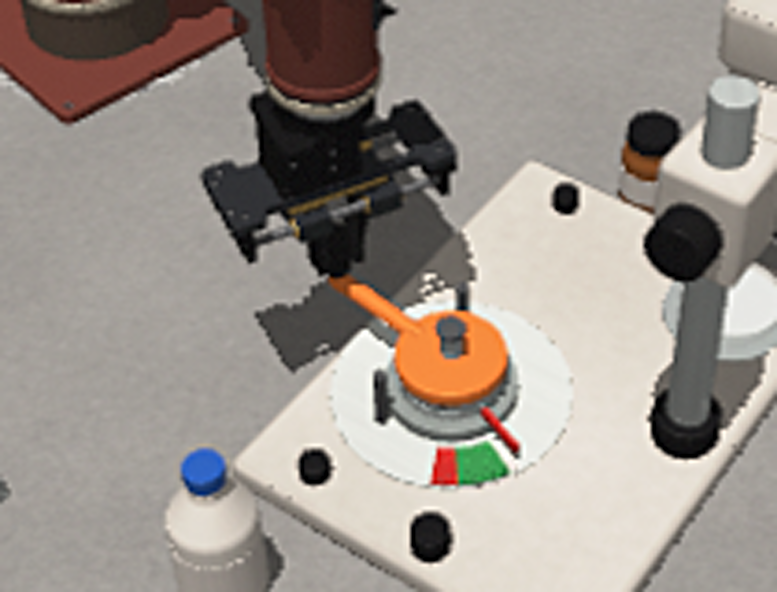

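View pics/t5.png

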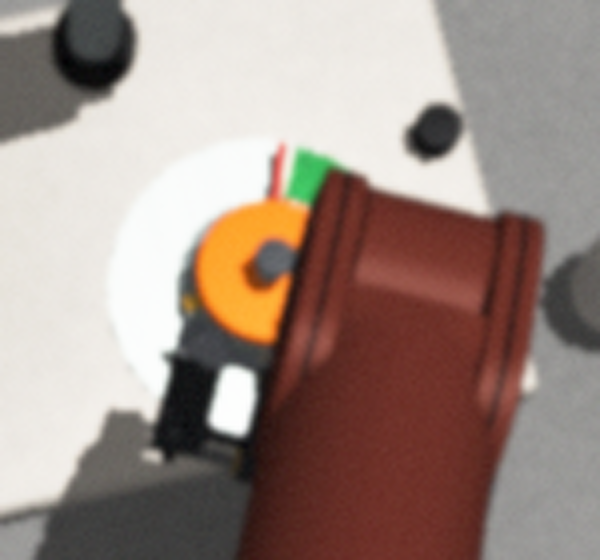

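The radial and vertical forces are higher than expected, so I'll let it settle and read again.

Emit:
move_arm --pt "-1 0 0 0 0 0 0" --pt "-1 0 0 0 0 0 0"

```text
time: 6.82
eef_pos: [0.5176, -0.0949, 0.1179]
tcp_rot: [0.132, 0.991, -0.001, -0.007]
ft_force: [-33.0, -3.6, 27.9]
gripper_width: 0.0233
```

Run:
```python
from arc import *
from h import *
s=arm.get_state(); a,r=ang(s['eef_pos']);print(s['eef_pos'],a,r,s['ft_force'],s['wrist_torque'],s['tcp_rot'],s['joint_torque'])
```

```text
[ 0.5176466  -0.09485588  0.11788838] 0.10375977974105233 0.12258316236888644 [-32.99167336  -3.63977467  27.88535822] [-1.01088561  7.38199658  0.04227109] [ 1.31939181e-01  9.91232678e-01 -6.58795780e-04 -7.02821783e-03] [-5.46516314e+00 -3.40368927e+01  3.60822687e-01 -4.38139164e+01
 -4.01514709e+00 -1.10681158e+01  1.06472863e-02]
```

I dropped a half row in the arc, so the command is about 7 mm inward of the circle. I'll correct it.

Emit:
move_arm --pt "-1 0.12 -0.06 0 0 0 0" --pt "-1 0.12 -0.06 0 0 0 0" --pt "-1 0 0 0 0 0 0" --pt "-1 0 0 0 0 0 0"

```text
time: 7.15
eef_pos: [0.5164, -0.0942, 0.1185]
tcp_rot: [0.13, 0.991, 0.0, -0.0]
ft_force: [-1.5, -0.2, -1.1]
gripper_width: 0.023
```

Run:
```python
from arc import *
from h import *
s=arm.get_state(); a,r=ang(s['eef_pos']);print(s['eef_pos'],a,r,s['ft_force'],s['wrist_torque'],s['tcp_rot'])
```

```text
[ 0.51643677 -0.0941913   0.11850997] 0.11016516801146636 0.12371591123792203 [-1.54837927 -0.2340836  -1.08756089] [-0.10091114  0.23783002 -0.0219476 ] [ 1.30378746e-01  9.91464239e-01  4.90198849e-05 -2.06567916e-04]
```

Run:
```python
from arc import *
rows(.11,.86,9,.1237)
```

```text
0.11 0.33
0.08 0.33
0.05 0.34
0.03 0.34
-0.00 0.34
-0.03 0.34
-0.06 0.34
-0.09 0.33
-0.12 0.32
```

Emit:
move_arm --pt "-1 0.11 0.33 0 0 0 0" --pt "-1 0.08 0.33 0 0 0 0" --pt "-1 0.05 0.34 0 0 0 0" --pt "-1 0.03 0.34 0 0 0 0" --pt "-1 0 0.34 0 0 0 0" --pt "-1 0 0 0 0 0 0"

```text
time: 7.65
eef_pos: [0.5214, -0.0417, 0.1184]
tcp_rot: [0.13, 0.992, 0.0, -0.001]
ft_force: [-5.5, 2.1, 2.2]
gripper_width: 0.0232
```

Emit:
move_arm --pt "-1 -0.03 0.34 0 0 0 0" --pt "-1 -0.06 0.34 0 0 0 0" --pt "-1 -0.09 0.33 0 0 0 0" --pt "-1 -0.12 0.32 0 0 0 0" --pt "-1 0 0 0 0 0 0"

```text
time: 8.07
eef_pos: [0.5405, -0.0048, 0.1184]
tcp_rot: [0.129, 0.992, 0.001, -0.001]
ft_force: [-6.8, 6.0, 3.8]
gripper_width: 0.0235
```

Run:
```python
from arc import *
from h import *
s=arm.get_state(); a,r=ang(s['eef_pos']);print(s['eef_pos'],a,r,s['ft_force'],s['joints'])
c=cam('scene');im=c['img'][180:340,190:400,::-1];cv2.imwrite('pics/s6.png',cv2.resize(im,None,fx=3.7,fy=3.7,interpolation=cv2.INTER_CUBIC))
```

```text
[ 0.54050445 -0.00476328  0.11841389] 0.8723359507355584 0.1252543072096096 [-6.77080247  6.03681501  3.84552775] [-0.68486725  0.25054732  0.70352928  1.90417383 -0.187197    1.05499063
  1.40811821]
```

View pics/s6.png

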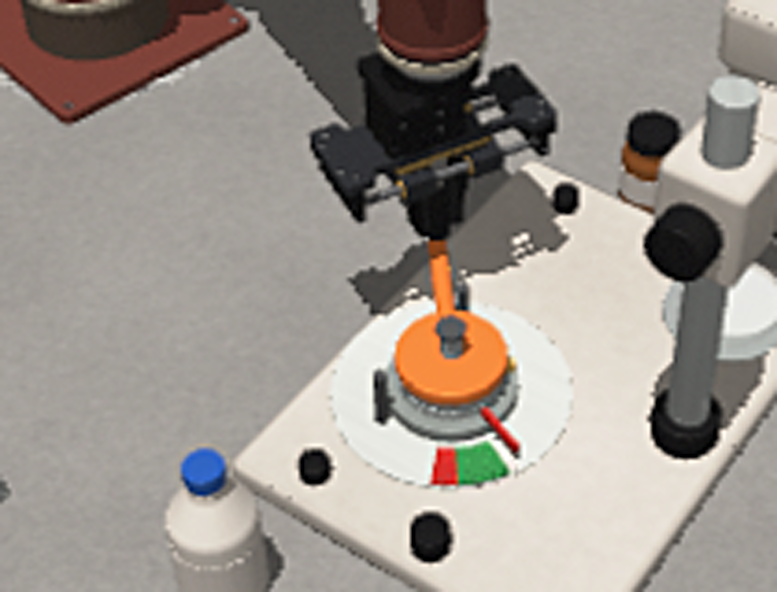

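Run:
```python
from arc import *
from h import *
from scipy.optimize import least_squares
p=np.array([(.5415,-.1555),(.5727,-.1841),(.5814,-.1895),(.5579,-.1727),(.5164,-.0942),(.5405-.001,-.0048+.001),(.5209,-.0415)])
f=least_squares(lambda c:np.hypot(*(p-c).T)-.125,C);print(f.x,f.fun*1e3)
T=dict(np.load('pics/top0.npz'))
for h in(.05,.059,.063):
    for nm,q in(('0',ray(T,310+265/6,140+392/6,h)),('1',ray(cam('scene') if 0 else dict(np.load('pics/scene0.npz')),190+512/3.7,180+365/3.7,h))):
        d=q[:2]-C; print(h,nm,np.hypot(*d),np.degrees(np.arctan2(d[1],d[0])))
```

```text
[ 0.64010184 -0.07872551] [-0.03342033  0.0871365   0.36703755 -0.14669422 -0.33402135  0.43748763
 -0.12078461]
0.05 0 0.05037843762665569 142.40488145269126
0.05 1 0.05533337431754282 55.909791443612605
0.059 0 0.05242983736755276 143.14242895475317
0.059 1 0.05437534673497297 47.93234672550612
0.063 0 0.05334420427021387 143.45199623434456
0.063 1 0.054294924931786066 44.32829060303993
```

```bash
sed -i 's/^C=.*/C=np.array([.6401,-.0787])/; s/R=.123)/R=.125)/' arc.py
cat >> arc.py <<'E'
def tool(d): d=np.array(d)/.03; return '%.2f %.2f'%(d@ex,d@ey)
E
python3 - <<'E'
from arc import *
# cmd estimate from round-number rows since (.5164,-.0942)
sx=.11+.08+.05+.03-.03-.06-.09-.12; sy=.33+.33+.34*3+.34*2+.33+.32
cmd=np.array([.5166,-.0942])+.03*(sx*ex+sy*ey); print('cmd',cmd,ang(cmd),'meas',ang([.5405,-.0048]))
print('ease to .79:',tool(pos(.79)-cmd)); rows(.79,-.84,12)
E
```

```text
Traceback (most recent call last):
  File "arc.py", line 4, in ang
    def ang(p): d=np.array(p[:2])-C; return (Y-np.arctan2(d[1],d[0])+np.pi)%(2*np.pi)-np.pi, np.hypot(*d)
                                             ^
NameError: name 'Y' is not defined
```

```bash
sed -i 's/^C=.*/C=np.array([.6401,-.0787]); Y=np.radians(192.2)/' arc.py
python3 - <<'E'
from arc import *
sx=.11+.08+.05+.03-.03-.06-.09-.12; sy=.33+.33+.34*3+.34*2+.33+.32
cmd=np.array([.5166,-.0942])+.03*(sx*ex+sy*ey); print('cmd',cmd,ang(cmd),'meas',ang([.5405,-.0048]))
print('ease to .79:',tool(pos(.79)-cmd)); rows(.79,-.84,12)
E
```

```text
cmd [ 0.5408571 -0.0072033] (np.float64(0.8372306358227881), np.float64(0.12231488589415437)) meas (np.float64(0.8512708653534413), np.float64(0.1240216513355632))
ease to .79: 0.15 -0.15
0.14 -0.55
0.06 -0.56
-0.01 -0.57
-0.09 -0.56
-0.17 -0.54
-0.24 -0.51
-0.30 -0.48
-0.37 -0.43
-0.42 -0.38
-0.47 -0.32
-0.51 -0.25
-0.54 -0.18
```

Emit:
move_arm --pt "-1 0.15 -0.15 0 0 0 0" --pt "-1 0 0 0 0 0 0" --pt "-1 0 0 -0.17 0 0 0" --pt "-1 0 0 -0.17 0 0 0" --pt "-1 0 0 0 0 0 0"

```text
time: 8.53
eef_pos: [0.5358, -0.0109, 0.1298]
tcp_rot: [0.131, 0.991, 0.0, 0.0]
ft_force: [2.0, -2.0, -8.2]
gripper_width: 0.023
```

Run:
```python
from arc import *
from plant import arm
s=arm.get_state(); print(s['eef_pos'],ang(s['eef_pos']),s['ft_force'],s['gripper_width'])
```

```text
[ 0.53576051 -0.01091167  0.1298274 ] (np.float64(0.7890874622947588), np.float64(0.12442663686450166)) [ 2.03116128 -2.0370252  -8.21074595] 0.022976728096698366
```

Lifted about 11 mm and clear of the teeth. Swinging back.

Emit:
move_arm --pt "-1 0.14 -0.55 0 0 0 0" --pt "-1 0.06 -0.56 0 0 0 0" --pt "-1 -0.01 -0.57 0 0 0 0" --pt "-1 -0.09 -0.56 0 0 0 0" --pt "-1 -0.17 -0.54 0 0 0 0" --pt "-1 -0.24 -0.51 0 0 0 0"

```text
time: 9.03
eef_pos: [0.5188, -0.1084, 0.1291]
tcp_rot: [0.13, 0.991, 0.001, 0.0]
ft_force: [2.7, 1.6, -7.2]
gripper_width: 0.0234
```

Emit:
move_arm --pt "-1 -0.3 -0.48 0 0 0 0" --pt "-1 -0.37 -0.43 0 0 0 0" --pt "-1 -0.42 -0.38 0 0 0 0" --pt "-1 -0.47 -0.32 0 0 0 0" --pt "-1 -0.51 -0.25 0 0 0 0" --pt "-1 -0.54 -0.18 0 0 0 0" --pt "-1 0 0 0 0 0 0" --pt "-1 0 0 0 0 0 0"

```text
time: 9.7
eef_pos: [0.5784, -0.1875, 0.1281]
tcp_rot: [0.131, 0.991, 0.0, -0.001]
ft_force: [-0.2, 1.1, -7.3]
gripper_width: 0.0233
```

Run:
```python
from arc import *
from h import *
s=arm.get_state(); print(s['eef_pos'],ang(s['eef_pos']),s['ft_force'],s['gripper_width'])
c=cam('scene');im=c['img'][180:340,190:400,::-1];cv2.imwrite('pics/s7.png',cv2.resize(im,None,fx=3.7,fy=3.7,interpolation=cv2.INTER_CUBIC))
```

```text
[ 0.5784027  -0.18751029  0.12814808] (np.float64(-0.8420519093781937), np.float64(0.12508490932374047)) [-0.18970573  1.07327248 -7.25521071] 0.023299718518838247
```

View pics/s7.png

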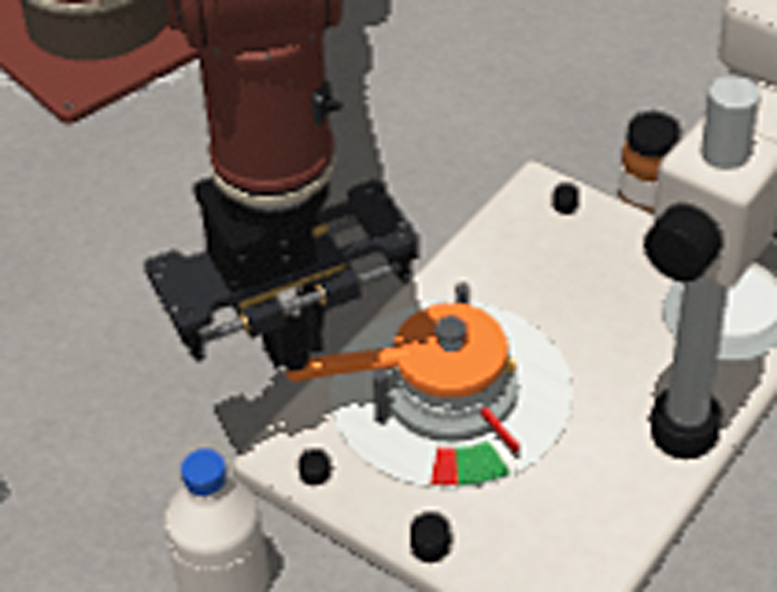

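The crown did not turn back: the yellow mark is still at (512,365). Now lowering and driving again.

Emit:
move_arm --pt "-1 0 0 0.12 0 0 0" --pt "-1 0 0 0.12 0 0 0" --pt "-1 0 0 0 0 0 0"

```text
time: 10.0
eef_pos: [0.5778, -0.1871, 0.1209]
tcp_rot: [0.13, 0.991, 0.0, -0.001]
ft_force: [-0.2, -0.3, -6.4]
gripper_width: 0.0227
```

Run:
```python
from arc import *
rows(-.842,.86,20)
```

```text
0.34 0.10
0.33 0.13
0.32 0.16
0.30 0.19
0.29 0.21
0.27 0.23
0.25 0.26
0.22 0.28
0.20 0.29
0.17 0.31
0.15 0.32
0.12 0.33
0.09 0.34
0.06 0.35
0.03 0.35
-0.00 0.35
-0.03 0.35
-0.06 0.35
-0.09 0.34
-0.12 0.33
```

Emit:
move_arm --pt "-1 0 0 0.09 0 0 0" --pt "-1 0.34 0.1 0 0 0 0" --pt "-1 0.33 0.13 0 0 0 0" --pt "-1 0.32 0.16 0 0 0 0" --pt "-1 0 0 0 0 0 0"

```text
time: 10.42
eef_pos: [0.5523, -0.1676, 0.1189]
tcp_rot: [0.13, 0.991, 0.0, 0.0]
ft_force: [0.4, 0.6, -6.0]
gripper_width: 0.0229
```

```bash
cat > st.py <<'E'
from arc import *
from plant import arm
s=arm.get_state(); a,r=ang(s['eef_pos']); th=Y-a; tn=np.array([np.sin(th),-np.cos(th)])
print(np.round(s['eef_pos'],4),'a %.3f r %.4f'%(a,r),'F tan(drive) %.1f rad %.1f z %.1f'%(-s['ft_force'][:2]@tn,-s['ft_force'][:2]@-np.array([-np.cos(th),-np.sin(th)]),s['ft_force'][2]),s['gripper_width'],s['time'])
E
python3 st.py
```

```text
[ 0.5523 -0.1676  0.1189] a -0.579 r 0.1250 F tan(drive) -0.1 rad 0.7 z -6.0 0.02293350053083153 10.4167
```

Emit:
move_arm --pt "-1 0.3 0.19 0.05 0 0 0" --pt "-1 0 0 0 0 0 0"

```text
time: 10.58
eef_pos: [0.5461, -0.1612, 0.1183]
tcp_rot: [0.131, 0.991, -0.0, 0.001]
ft_force: [-0.4, -1.4, -0.0]
gripper_width: 0.0234
```

```bash
python3 st.py
python3 - <<'E'
from h import *
c=cam('scene');im=c['img'][230:310,260:365,::-1];cv2.imwrite('pics/s8.png',cv2.resize(im,None,fx=7,fy=7,interpolation=cv2.INTER_CUBIC))
E
```

```text
[ 0.5461 -0.1612  0.1183] a -0.507 r 0.1251 F tan(drive) 0.8 rad -1.2 z -0.0 0.023442271908517727 10.5833
```

View pics/s8.png

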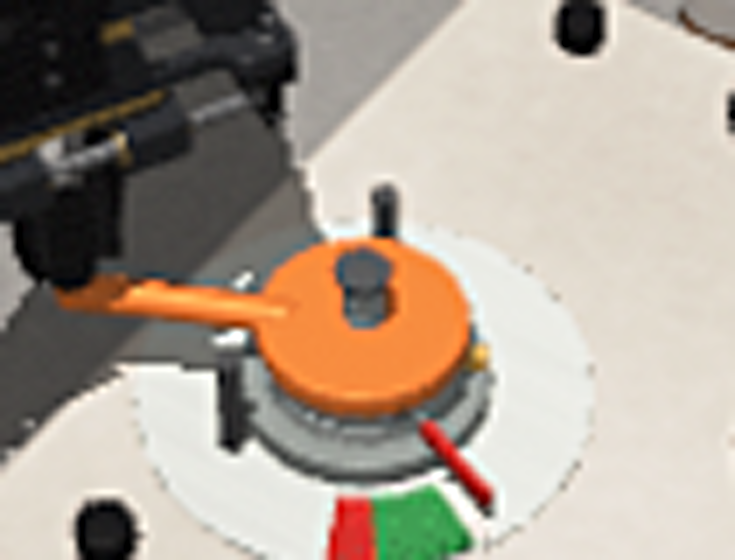

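```bash
cat > look.py <<'E'
from h import *
from arc import C
import sys
c=cam('scene'); im=c['img']; hsv=cv2.cvtColor(im,cv2.COLOR_RGB2HSV)
cv2.imwrite('pics/%s.png'%sys.argv[1],cv2.resize(im[230:310,260:365,::-1],None,fx=7,fy=7,interpolation=cv2.INTER_CUBIC))
H,S,V=[hsv[...,i].astype(int) for i in range(3)]
roi=np.zeros(H.shape,bool); roi[255:312,285:350]=1
y=(H>17)&(H<32)&(S>110)&(V>90)&roi
if y.sum():
    v,u=np.nonzero(y)
    for h in(.055,):
        q=ray(c,u.mean(),v.mean(),h)[:2]-C; print('mark',y.sum(),u.mean().round(1),v.mean().round(1),'r',np.hypot(*q).round(4),'ang',np.degrees(np.arctan2(q[1],q[0])).round(1))
r=((H<4)|(H>172))&(S>130)&(V>90)&roi
n,l,st,ce=cv2.connectedComponentsWithStats(r.astype(np.uint8),connectivity=8)
for i in range(1,n):
    if st[i,4]>5:
        v,u=np.nonzero(l==i); W=np.array([ray(c,a,b,.05)[:2]-C for a,b in zip(u,v)]); R=np.hypot(*W.T); t=np.degrees(np.arctan2(W[:,1],W[:,0]))
        far=R>np.percentile(R,70); print('red',st[i].tolist(),ce[i].round(1),'r',R.min().round(3),R.max().round(3),'ang far',t[far].mean().round(1),'mean',t.mean().round(1))
g=(H>45)&(H<75)&(S>100)&roi; v,u=np.nonzero(g); print('green',u.min(),u.max(),v.min(),v.max())
E
python3 look.py s9
```

```text
mark 14 314.5 277.9 r 0.0114 ang 75.3
red [320, 290, 10, 12, 35] [324.4 295.2] r 0.046 0.094 ang far -8.1 mean -8.0
red [307, 301, 6, 10, 55] [309.6 305.8] r 0.078 0.111 ang far -44.9 mean -44.9
green 314 326 300 310
```

Emit:
move_arm --pt "-1 0.29 0.21 0 0 0 0" --pt "-1 0.27 0.23 0 0 0 0" --pt "-1 0 0 0 0 0 0"

```text
time: 10.93
eef_pos: [0.5329, -0.1433, 0.118]
tcp_rot: [0.13, 0.991, 0.0, 0.0]
ft_force: [-1.3, -0.3, 4.9]
gripper_width: 0.0232
```

```bash
python3 st.py; python3 look.py s10
```

```text
[ 0.5329 -0.1433  0.118 ] a -0.330 r 0.1251 F tan(drive) -0.4 rad -1.2 z 4.9 0.023169431980685787 10.9333
mark 15 312.9 277.8 r 0.0078 ang 96.0
red [320, 290, 10, 12, 35] [324.4 295.2] r 0.046 0.094 ang far -8.1 mean -8.0
red [307, 301, 6, 10, 55] [309.6 305.8] r 0.078 0.111 ang far -44.9 mean -44.9
green 314 326 300 310
```

View pics/s10.png

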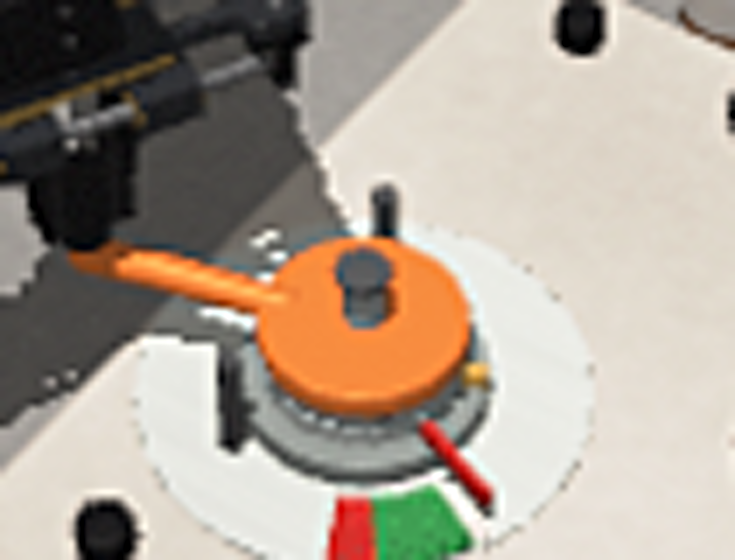

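The crown is turning (mark at (476,374) in the crop) and the pointer is still at zero.

Emit:
move_arm --pt "-1 0.25 0.26 -0.03 0 0 0" --pt "-1 0.22 0.28 0 0 0 0" --pt "-1 0 0 0 0 0 0"

```text
time: 11.23
eef_pos: [0.5235, -0.1236, 0.1183]
tcp_rot: [0.13, 0.992, 0.0, -0.0]
ft_force: [0.1, 1.1, 0.4]
gripper_width: 0.023
```

```bash
python3 st.py; python3 look.py s11
python3 - <<'E'
from h import *
from arc import C
c=dict(np.load('pics/scene0.npz'))
for u,v in((328.4,278.6),(328.6,280.9),(328,283.4)):
    q=ray(c,u,v,.055)[:2]-C;print(np.hypot(*q),np.degrees(np.arctan2(q[1],q[0])))
E
```

```text
[ 0.5235 -0.1236  0.1183] a -0.155 r 0.1250 F tan(drive) -0.9 rad 0.5 z 0.4 0.023011726393469704 11.2333
mark 13 326.5 285.2 r 0.0514 ang 20.9
red [320, 290, 10, 12, 35] [324.4 295.2] r 0.046 0.094 ang far -8.1 mean -8.0
red [307, 301, 6, 10, 55] [309.6 305.8] r 0.078 0.111 ang far -44.9 mean -44.9
green 314 326 300 310
0.05219906912961929 50.31965885020344
0.05293127846608191 40.44953942258044
0.053057625770867985 29.66986024347139
```

Emit:
move_arm --pt "-1 0.2 0.29 0 0 0 0" --pt "-1 0.17 0.31 0 0 0 0" --pt "-1 0 0 0 0 0 0"

```text
time: 11.53
eef_pos: [0.5177, -0.1036, 0.1183]
tcp_rot: [0.13, 0.991, 0.0, 0.0]
ft_force: [1.9, 0.6, -2.0]
gripper_width: 0.0232
```

```bash
python3 st.py; python3 look.py s12
```

```text
[ 0.5177 -0.1036  0.1183] a 0.012 r 0.1249 F tan(drive) -0.2 rad 2.0 z -2.0 0.02319263058404907 11.5333
mark 14 325.5 287.0 r 0.0523 ang 12.4
red [320, 290, 10, 12, 35] [324.4 295.2] r 0.046 0.094 ang far -8.1 mean -8.0
red [307, 301, 6, 10, 55] [309.6 305.8] r 0.078 0.111 ang far -44.9 mean -44.9
green 314 326 300 310
```

Emit:
move_arm --pt "-1 0.15 0.32 0 0 0 0" --pt "-1 0.12 0.33 0 0 0 0" --pt "-1 0 0 0 0 0 0"

```text
time: 11.83
eef_pos: [0.5153, -0.083, 0.1184]
tcp_rot: [0.13, 0.991, 0.0, 0.0]
ft_force: [4.8, -0.3, -3.5]
gripper_width: 0.0233
```

```bash
python3 st.py; python3 look.py s13
```

```text
[ 0.5153 -0.083   0.1184] a 0.179 r 0.1249 F tan(drive) 0.4 rad 4.8 z -3.5 0.023299355064753672 11.8333
mark 14 324.0 288.5 r 0.0524 ang 4.4
red [320, 290, 10, 12, 36] [324.4 295.3] r 0.046 0.094 ang far -8.5 mean -8.1
red [307, 301, 6, 10, 55] [309.6 305.8] r 0.078 0.111 ang far -44.9 mean -44.9
green 314 326 300 310
```

Emit:
move_arm --pt "-1 0.06 0.34 0 0 0 0" --pt "-1 0.05 0.35 0 0 0 0" --pt "-1 0 0 0 0 0 0"

```text
time: 12.13
eef_pos: [0.5166, -0.0623, 0.1183]
tcp_rot: [0.13, 0.991, 0.0, -0.001]
ft_force: [-0.1, -0.3, 1.0]
gripper_width: 0.0231
```

```bash
python3 st.py; python3 look.py s14
```

```text
[ 0.5166 -0.0623  0.1183] a 0.345 r 0.1246 F tan(drive) 0.3 rad -0.1 z 1.0 0.02314556259998494 12.1333
mark 8 322.8 289.9 r 0.0536 ang -2.5
red [320, 290, 10, 12, 33] [324.2 295.8] r 0.046 0.094 ang far -9.2 mean -9.3
red [307, 301, 6, 10, 55] [309.6 305.8] r 0.078 0.111 ang far -44.9 mean -44.9
green 314 326 300 310
```

View pics/s14.png

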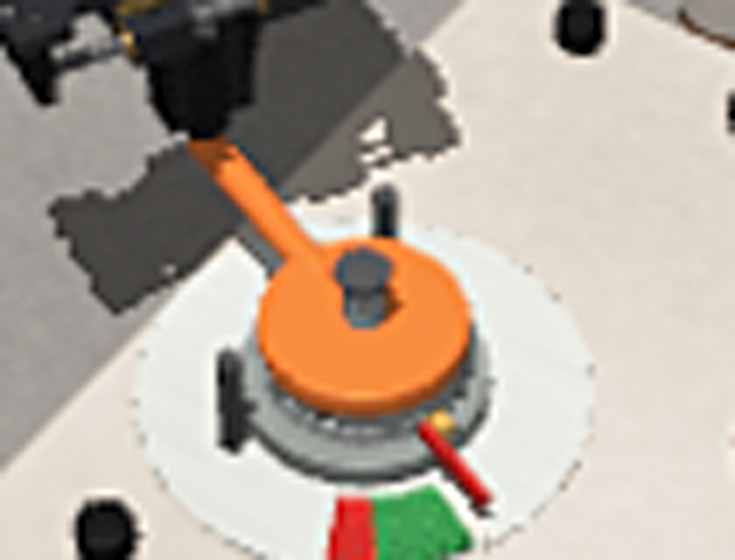

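Emit:
move_arm --pt "-1 0.02 0.35 0 0 0 0" --pt "-1 0 0 0 0 0 0"

```text
time: 12.35
eef_pos: [0.5183, -0.0529, 0.1183]
tcp_rot: [0.131, 0.991, -0.0, -0.001]
ft_force: [-3.8, -2.2, 1.6]
gripper_width: 0.0228
```

```bash
python3 st.py; python3 look.py s15
```

```text
[ 0.5183 -0.0529  0.1183] a 0.421 r 0.1245 F tan(drive) 2.9 rad -3.2 z 1.6 0.02282963426156106 12.35
mark 7 322.0 290.0 r 0.0525 ang -4.6
red [319, 291, 9, 12, 31] [323.4 296.7] r 0.047 0.094 ang far -12.6 mean -12.5
red [307, 301, 6, 10, 55] [309.6 305.8] r 0.078 0.111 ang far -44.9 mean -44.9
green 314 326 300 310
```

The screw has bitten and the pointer is at about 0.08 rad. Continuing in small steps.

Emit:
move_arm --pt "-1 0.01 0.35 0 0 0 0" --pt "-1 -0.01 0.18 0 0 0 0" --pt "-1 0 0 0 0 0 0"

```text
time: 12.65
eef_pos: [0.5225, -0.0378, 0.1182]
tcp_rot: [0.131, 0.991, -0.001, -0.001]
ft_force: [-3.4, -4.2, 1.9]
gripper_width: 0.0231
```

```bash
python3 st.py; python3 look.py s16
```

```text
[ 0.5225 -0.0378  0.1182] a 0.547 r 0.1245 F tan(drive) 5.1 rad -1.8 z 1.9 0.023106001623800092 12.65
mark 7 320.3 291.3 r 0.0537 ang -12.1
red [318, 292, 7, 12, 28] [321.  297.6] r 0.049 0.093 ang far -18.8 mean -18.7
red [307, 301, 6, 10, 55] [309.6 305.8] r 0.078 0.111 ang far -44.9 mean -44.9
green 314 326 300 310
```

View pics/s16.png

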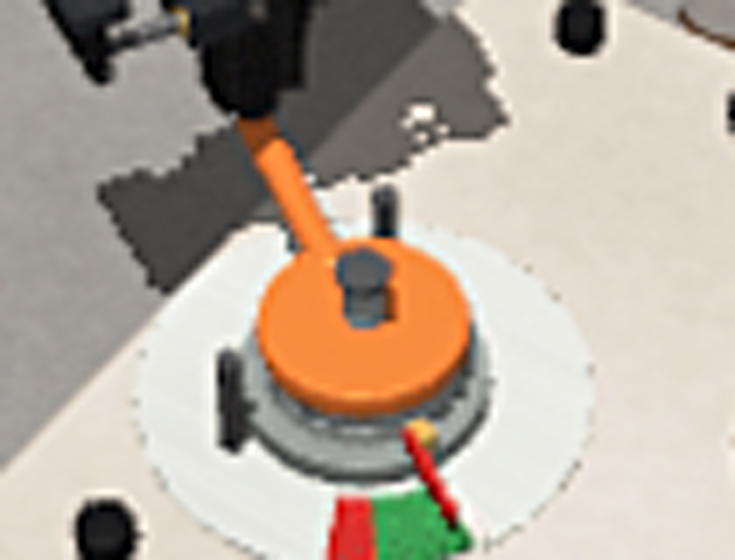

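Emit:
move_arm --pt "-1 -0.04 0.35 0 0 0 0" --pt "-1 0 0 0 0 0 0"

```text
time: 12.87
eef_pos: [0.5262, -0.0285, 0.1182]
tcp_rot: [0.131, 0.991, -0.001, -0.001]
ft_force: [-5.4, -5.5, 1.9]
gripper_width: 0.0233
```

```bash
python3 st.py; python3 look.py s17
```

```text
[ 0.5262 -0.0285  0.1182] a 0.628 r 0.1245 F tan(drive) 7.2 rad -2.7 z 1.9 0.02332154695027633 12.8667
mark 8 320.4 294.5 r 0.0644 ang -17.4
red [316, 292, 7, 13, 25] [319.1 297.8] r 0.047 0.095 ang far -23.3 mean -23.1
red [307, 301, 6, 10, 55] [309.6 305.8] r 0.078 0.111 ang far -44.9 mean -44.9
green 314 326 301 310
```

Pointer is at about 0.265 rad. I'll ease off slightly within the play, then check.

Emit:
move_arm --pt "-1 0.02 -0.1 0 0 0 0" --pt "-1 0.02 -0.08 0 0 0 0" --pt "-1 0 0 0 0 0 0" --pt "-1 0 0 0 0 0 0"

```text
time: 13.25
eef_pos: [0.5246, -0.0321, 0.1184]
tcp_rot: [0.131, 0.991, 0.0, 0.0]
ft_force: [0.3, -0.0, -2.3]
gripper_width: 0.0227
```

```bash
python3 st.py; python3 look.py s18
```

```text
[ 0.5246 -0.0321  0.1184] a 0.596 r 0.1246 F tan(drive) -0.1 rad 0.3 z -2.3 0.022742755618944847 13.25
mark 9 320.1 294.1 r 0.0627 ang -17.5
red [316, 292, 7, 13, 25] [319.1 297.8] r 0.047 0.095 ang far -23.3 mean -23.1
red [307, 301, 6, 10, 55] [309.6 305.8] r 0.078 0.111 ang far -44.9 mean -44.9
green 314 326 301 310
```

Emit:
move_arm --pt "-1 0 0 0.02 0 0 0" --pt "0.2 0 0 0 0 0 0" --pt "0.2 0 0 0 0 0 0" --pt "0.2 0 0 0 0 0 0" --pt "0.2 0 0 0 0 0 0" --pt "0.2 0 0 0 0 0 0" --pt "0.2 0 0 0 0 0 0" --pt "0.2 0 0 0 0 0 0" --pt "0.2 0 0 0 0 0 0"

```text
time: 14.05
eef_pos: [0.5244, -0.0319, 0.1178]
tcp_rot: [0.131, 0.991, -0.0, -0.0]
ft_force: [-0.1, 0.1, 0.4]
gripper_width: 0.0519
```

```bash
python3 st.py; python3 look.py s19
```

```text
[ 0.5244 -0.0319  0.1178] a 0.597 r 0.1248 F tan(drive) -0.0 rad -0.1 z 0.4 0.051860694926828974 14.05
mark 9 320.1 294.1 r 0.0627 ang -17.5
red [316, 292, 7, 13, 25] [319.1 297.8] r 0.047 0.095 ang far -23.3 mean -23.1
red [307, 301, 6, 10, 55] [309.6 305.8] r 0.078 0.111 ang far -44.9 mean -44.9
green 314 326 301 310
```

View pics/s19.png

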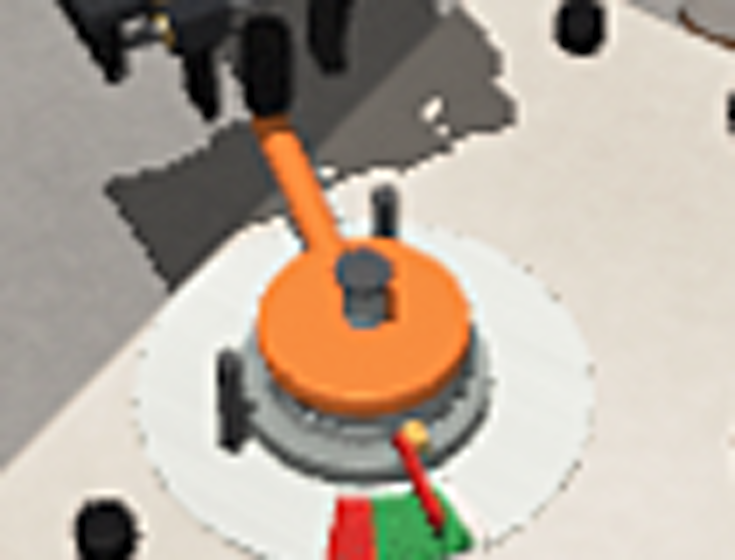

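The knob is free of both fingers and the pointer is in the green band. Retreating upward, then away for a clear top view.

Emit:
move_arm --pt "0.2 0 0 -0.5 0 0 0" --pt "0.2 0 0 -0.8 0 0 0" --pt "0.2 0 0 -0.8 0 0 0" --pt "0.2 0 0 -0.8 0 0 0" --pt "0.2 0 0 -0.8 0 0 0" --pt "0.2 0.3 0.8 0 0 0 0" --pt "0.2 0.3 0.8 0 0 0 0" --pt "0.2 0.3 0.8 0 0 0 0" --pt "0.2 0.3 0.8 0 0 0 0" --pt "0.2 0.3 0.8 0 0 0 0" --pt "0.2 0.3 0.8 0 0 0 0" --pt "0.2 0 0 0 0 0 0"

```text
time: 15.1
eef_pos: [0.5085, 0.1269, 0.2285]
tcp_rot: [0.127, 0.992, 0.001, -0.0]
ft_force: [-0.7, 0.7, -0.7]
gripper_width: 0.052
```

```bash
python3 st.py; python3 look.py s20
python3 - <<'E'
from h import *
T0=dict(np.load('pics/top0.npz')); S0=dict(np.load('pics/scene0.npz'))
c=cam('top');im=c['img'][120:260,300:450,::-1];cv2.imwrite('pics/t20.png',cv2.resize(im,None,fx=4,fy=4,interpolation=cv2.INTER_CUBIC)); save(c,'t20f')
P=pts(c); k=(P[...,2]>.12)&(P[...,2]<.16); k[:190]=0;k[260:]=0;k[:,:345]=0;k[:,420:]=0; print('knob top',np.median(P[k],0),k.sum())
m=P[176:200,355:380][...,2]; print('hub z med',np.median(m))
s=cam('scene'); save(s,'s20f'); P=pts(s)
k=(P[...,2]>.10)&(P[...,2]<.155);k[:235]=0;k[262:]=0;k[:,:285]=0;k[:,310:]=0; print('scene knob z95',np.percentile(P[k][:,2],[50,80,90,95]),k.sum())
d=np.abs(s['img'].astype(int)-S0['img']).max(2)>60; cv2.imwrite('pics/diff.png',d.astype(np.uint8)*255)
E
```

```text
[0.5085 0.1269 0.2285] a 1.214 r 0.2442 F tan(drive) 0.3 rad -1.0 z -0.7 0.05203681670179998 15.1
mark 9 320.1 294.1 r 0.0627 ang -17.5
red [316, 292, 7, 13, 25] [319.1 297.8] r 0.047 0.095 ang far -23.3 mean -23.1
red [307, 301, 6, 10, 55] [309.6 305.8] r 0.078 0.111 ang far -44.9 mean -44.9
green 314 326 301 310
knob top [ 0.52344344 -0.03347291  0.13454779] 87
hub z med 0.08017904762474574
scene knob z95 [0.1221269  0.1317492  0.1359926  0.13807584] 69
```

View pics/t20f.png

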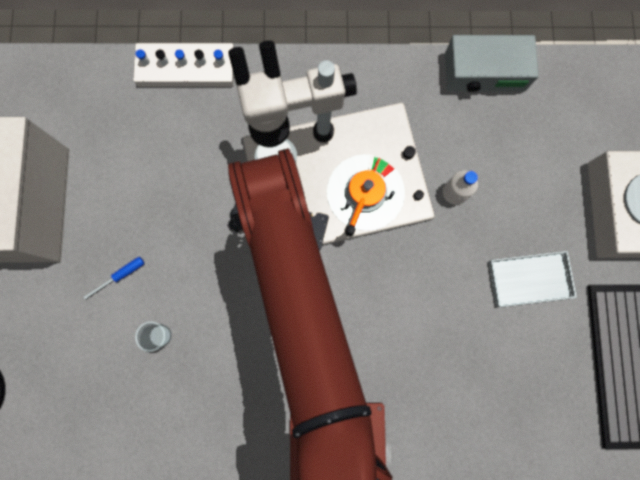

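View pics/s20f.png

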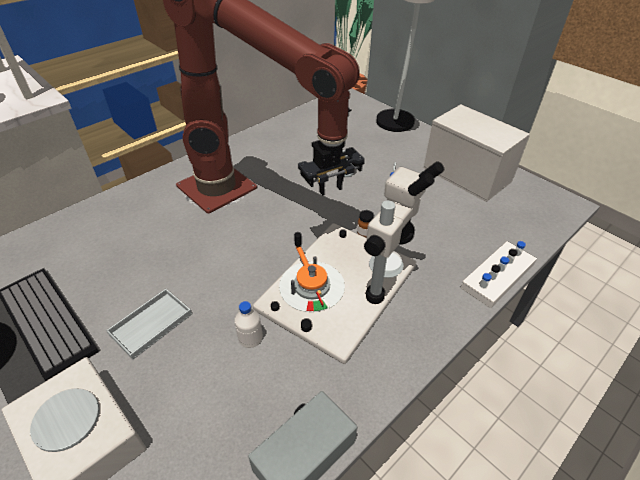

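The lever is down: the hub top is at 0.080 m against 0.087 m before, and the knob top is about 0.136 m. The pointer is steady in green and the surroundings look unmoved.

```bash
python3 -c "
from plant import arm
print(arm.job_done())"
```

```text
the job is handed in; nothing more can be done
None
```

The clamp is tightened and the job was handed in at about 15 s. The red pointer stands in the green band at about 0.26 rad and was never driven near the red band.

**How it went:** the lever began standing on a tooth top, about 6 mm up. I gripped the knob, swung back lifted to the first stop and let the lever drop into its teeth. I then drove a full stroke, eased off, lifted about 11 mm and swung back. The crown's yellow mark stayed in place during that swing. On the second stroke the screw bit after roughly 145° of crown turn, and I drove on to about 0.26 rad. Then I eased off within the play, opened the gripper and backed the arm away.

**Last checks:**
- **Pointer:** the reading was the same before and after release, with the needle visibly inside the green band.
- **Lever:** it is down in its teeth. The hub top reads 0.080 m (0.087 m at the start) and the knob top about 0.136 m.
- **Surroundings:** the things in view look unmoved in both cameras. In the last top view the arm hid part of the dish and jar, so those two I could judge only from the scene camera.
- **Robot:** it touches nothing, with wrist force about 1 N.

**One slip:** I dropped a half row in the first stroke's arc, which put the command about 7 mm inside the circle. The wrist force rose to about 45 N (33 N sideways, 28 N upward) through the gripped knob until I corrected it; the limit is 120 N. The earlier camera estimates of the axis also differed by up to 12 mm. I therefore refitted the axis from the measured arm positions, with residuals under 0.5 mm, before the second stroke.

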